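# Put the washed burner parts back on the gas hob

### The arm

A 7-joint arm with a two-finger parallel gripper is mounted at the origin on the work surface. World frame = base frame: x ahead of the robot, y to its left, z up, the work surface at z = 0. Lengths are in m, angles in rad, forces in N, time in s.
With the tool pointing down it reaches from about 0.425 to 0.925 m from the base axis. Payload 6.8 kg.
Tool frame: the origin (TCP) lies midway between the tips of the shut fingers; the grasp point (between the pads) lies 19 mm behind it; y points along the fingers, z is the direction in which the jaws open and shut, and the axes are right-handed (so a half turn about y gives the same grasp; the last joint's range is limited). The gripper opens to 88 mm and grips with 3 to 60 N. Pads are 20 mm wide; open, the fingers measure 115 mm over their backs; the gripper's body (75 mm by 178 mm) begins 61 mm behind the grasp point.
Start: joints at [1.224, 0.477, 0.022, 1.555, -0.011, 1.109, -0.083], TCP at [0.16, -0.656, 0.223] pointing down, gripper open.
Joint ranges: [-2.96, 2.96], [-0.34, 2.1], [-1.41, 1.46], [0.24, 2.44], [-1.37, 4.51], [0.17, 1.92], [-2.96, 2.96]. Speed limits (rad/s): [2.39, 2.39, 3.14, 3.14, 3.14, 3.14, 3.14].

### API

Orientations are given as a rotation vector (axis times angle).
In Python, from station import robot gives the robot as it stands.
- The arm moves only by the shell command python3 -m handwheel 'ROWS' [FORCE]. ROWS is JSON, a list of rows, each a list of 5 numbers: the shift along the tool's x, y, z in cm, then the turn about the tool's y in rad, then the closure, from 0 (fully open) to 1 (shut). A call has 1 to 20 rows; each row shifts and turns the commanded pose from where the row before left it, along the tool's axes as they then stand; what a row does not reach is not made up. A row lasts 1/10 s, in which the tool goes at most 50 mm and 8.59 degrees, less where a joint would pass 70% of its speed; a pose out of reach is approached as far as the arm can. A call with a gripper value outside its range is refused whole. The fingers move at their own pace and stop on an object; FORCE is the grip in N (left out, the last holds). Time passes only in rows, so rows that do not move let the fingers close. It gives the time, the measured TCP pose, the force and the opening at its end, in the units of the state.
- robot.get_state(): the state, without advancing time (a new reading comes with each control period).
- robot.camera(name): name is "scene" or "top" or "wrist"; returns a dict with "frame" (384x512x3 uint8, blue, green, red), "fx", "fy", "cx", "cy" (pixels), "D" ([k1, k2, p1, p2, k3] as OpenCV has them; the pictures are not rectified), "camera_from_world" (4x4, takes a point from world to camera coordinates). Camera axes: x right, y up, looking along -z (the intrinsics and any distortion apply to the point x, -y, -z); pixel columns grow to the right and rows downward; lengths in m; the calibration is good to about 2 mm. A picture is of the moment at which its call begins. There is no depth.
- robot.job_done(): hands the job in, once; it reports no verdict.
The state is a dict: "time": time; "joint_pos": joint angles; "joint_velocities": joint speeds; "effort": joint torques, N m; "eef_pos": TCP position; "orientation": TCP orientation; "contact_force": force on the tool from outside, world axes, zero at the start; "ft_torque": the same for the moment, N m; "gripper_width": finger opening in m.
Only numpy, scipy, OpenCV 4.12 (cv2) and the standard library are available. Lean on these libraries where they do the work, as an engineer would, in place of code of your own. Each camera call takes 0.05 s, during which the arm holds its last target. There are 200 camera calls.

### The job

The hob's burner parts have been washed and stacked by size on the white board. Take the stack apart and put both burners back together: on each burner the ring-shaped aluminium crown of its size seated flat over the brass stub, and on that the black cap of its size with its boss down in the crown, lying flat, so that the board is empty. Set the parts down without dropping them, and leave the pan support, the mould and the salt shaker where they stand.

Things in the scene. Friction and masses are not known exactly. Their poses are not given: they have to be found in the camera images.
- small_crown_mid (a point): Small burner crown: bare-aluminium ring with dark flame slots nearer its top; outer diameter 36, bore 22, height 16 mm, about 40 g, yaw irrelevant. The point is on its axis, half-way up; z points up. At the start it is the top one of four parts stacked by size, about concentric, on the white board: 40 to 56 mm above the board.
- small_cap_mid (a point): Small burner cap: black enamelled disc, diameter 46, 8 mm thick, with a round boss of diameter 14 and length 5 mm under its middle; about 70 g, yaw irrelevant. The point is on its axis at half the disc's thickness (9 mm above the boss's end); z points up. At the start second in the stack: disc 32 to 40 mm above the board, lying on the large crown, boss hanging in its bore.
- large_crown_mid (a point): Large burner crown: bare-aluminium ring with dark flame slots nearer its top; outer diameter 58, bore 34, height 18 mm, about 90 g, yaw irrelevant. The point is on its axis, half-way up; z points up. At the start third in the stack: 14 to 32 mm above the board, lying on the large cap.
- large_cap_mid (a point): Large burner cap: black enamelled disc, diameter 68, 9 mm thick, with a round boss of diameter 26 and length 5 mm under its middle; about 160 g, yaw irrelevant. The point is on its axis at half the disc's thickness (9.5 mm above the boss's end); z points up. At the start at the bottom of the stack: boss standing on the board, disc 5 to 14 mm above the board.
- burner_small: Small burner, fixed on the hob: dark round cup, flat seat of diameter 44 mm, 84 mm above the table, with a brass stub of diameter 14, 8 mm high, on its middle. Origin: centre of the seat's surface, z up. The small crown drops over the stub (4 mm play all round) onto the seat; the small cap's boss drops into the crown's bore (4 mm play), its disc flat on the crown.
- burner_large: Large burner, fixed on the hob: as the small one, seat diameter 66 mm, also 84 mm above the table, stub diameter 26, 8 mm high; 4 mm play for crown and boss. Origin: centre of the seat's surface, z up. The steel hob, 300 x 460 mm, has its flat top 70 mm above the table and the burners 230 mm apart on its long middle line, either one on the left.
- board: White plastic board, 150 x 150 mm, 12 mm thick, fixed flat on the table, on which the stack stands within 30 mm of its middle. Origin at the centre of its underside. It and the hob change sides from start to start.
- pan_support: Bystander: loose black cast-iron pan support, a square frame 190 x 190 mm, 30 mm high, with four inward prongs, standing on the table on its four feet, about 200 mm beyond the stack. Origin at the centre of its underside.
- mould: Bystander: small open aluminium pudding mould, 72 mm across the rim, 50 mm high, on the table. Origin at the centre of its underside.
- salt_shaker: Bystander: glass salt shaker with a steel top, diameter 42 mm, 84 mm high, on the table. Origin at the centre of its underside.
Things that resemble listed ones, but are neither listed nor needed, are in the scene too. What is shaped like the part that bears large_cap_mid but green is not meant.

How it is judged:
By the outcome, as a careful person would: the job done as asked, in the order asked, and still so for the second after the job is handed in, with the robot touching nothing.
It also fails if it takes over 131 s, if anything falls off the work surface, if the arm or the gripper's body presses on something with over 40 N, if the wrist force passes 120 N, or if a joint passes its speed limit or range.

## Working session

There is one attempt and no reset: what is moved stays moved. The work goes in short steps, Python scripts to look and compute and a shell command to move; the robot and the scene stay as the last step left them, time stands still between calls to the robot, and variables do not carry over. Pictures are saved under pics/ and viewed, about 12 in all and at most 16, crops included, and the job is handed in when it is done.

```bash
ls; mkdir -p pics
cat > h.py <<'E'
import numpy as np, cv2
from scipy.spatial.transform import Rotation as R
from station import robot
def grab(n):
    c=robot.camera(n); return c
def K(c): return np.array([[c['fx'],0,c['cx']],[0,c['fy'],c['cy']],[0,0,1.]])
F=np.diag([1,-1,-1.])
def ray(c,uv,z):
    """pixel -> world at height z"""
    p=cv2.undistortPoints(np.array([[uv]],float),K(c),np.array(c['D'],float))[0,0]
    T=np.array(c['camera_from_world']); Rm,t=T[:3,:3],T[:3,3]
    d=Rm.T@F@np.array([p[0],p[1],1]); o=-Rm.T@t
    return o+d*(z-o[2])/d[2]
def proj(c,P):
    T=np.array(c['camera_from_world']); P=np.atleast_2d(P)
    X=(P@T[:3,:3].T+T[:3,3])@F
    return cv2.projectPoints(X,np.zeros(3),np.zeros(3),K(c),np.array(c['D'],float))[0][:,0]
def circ(c,x,y,z,r):
    a=np.linspace(0,2*np.pi,73); return proj(c,np.c_[x+r*np.cos(a),y+r*np.sin(a),0*a+z])
E
python3 - <<'E'
from h import *
s=robot.get_state(); print(s)
print(R.from_rotvec(s['orientation']).as_matrix().round(3))
for n in('scene','top'):
    c=grab(n); cv2.imwrite(f'pics/{n}0.png',c['frame']); T=np.array(c['camera_from_world']); print(n,c['fx'],c['D'],(-T[:3,:3].T@T[:3,3]).round(3),T[:3,:3].round(2).tolist())
E
```

```text
pics
{'time': 0.0, 'joint_pos': array([ 1.22388944,  0.47782104,  0.02236435,  1.55641823, -0.01150273,
        1.1093084 , -0.08310322]), 'joint_velocities': array([-3.27431469e-04,  2.13050876e-03,  9.35680832e-04,  2.14581427e-03,
       -7.44835458e-04,  1.42505988e-03,  9.75446575e-05]), 'effort': array([ 3.07582013e-07, -5.82850027e+01,  1.53365158e+00, -2.72608280e+01,
       -5.46347117e-02,  1.68644887e-02,  1.47789938e-04]), 'eef_pos': array([ 0.15949777, -0.65527378,  0.2216822 ]), 'orientation': array([-0.25169984,  2.09670446, -2.09292684]), 'contact_force': array([-0.04719856, -0.32974385, -0.6805704 ]), 'ft_torque': array([ 0.01033969, -0.00586078, -0.01700497]), 'gripper_width': 0.08789999221105918}
[[-0.972 -0.001  0.237]
 [-0.237  0.002 -0.972]
 [ 0.    -1.    -0.002]]
scene 472.5496183261739 [-0.06744048  0.          0.          0.          0.        ] [ 1.377 -0.397  0.836] [[0.39, 0.92, 0.01], [-0.61, 0.26, 0.75], [0.69, -0.3, 0.66]]
top 460.00225806631016 [-0.09578137  0.          0.          0.          0.        ] [ 0.503 -0.03   1.265] [[-0.02, -1.0, -0.01], [1.0, -0.02, 0.04], [-0.04, -0.01, 1.0]]
```

View pics/top0.png

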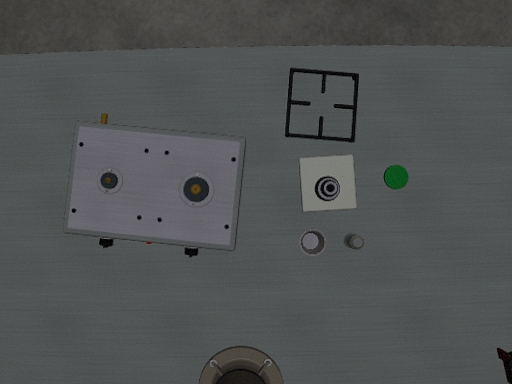

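View pics/scene0.png

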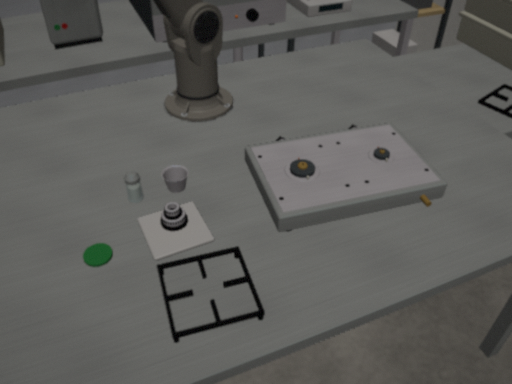

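Top view: stack on the board at (328,188), large burner (197,190), small burner (109,181). What could be mistaken: the green disc (396,177) for the large cap, the mould (313,242) and shaker top (356,242) for the crowns. By description I take the stack at (328,188); I'll check it in a close crop with predicted circles.

Run:
```python
from h import *
c=grab('top'); s=grab('scene')
st=ray(c,(329.3,188),.068); bl=ray(c,(196.5,189.5),.084); bs=ray(c,(109.5,180.5),.084)
print(st,bl,bs,np.linalg.norm(bl-bs))
for n,p in(('mould',(313,242,.05)),('shaker',(356,242,.084)),('pan',(322,105,.03)),('green',(396,177,.01))): print(n,ray(c,p[:2],p[2]).round(3))
def crop(c,ctr,h,k,L):
    u,v=np.round(ctr).astype(int); M=np.array([[k,0,-(u-h)*k+k/2-.5],[0,k,-(v-h)*k+k/2-.5]],float)
    im=cv2.warpAffine(c['frame'],M,(2*h*k,2*h*k),flags=cv2.INTER_CUBIC)
    im=cv2.convertScaleAbs(im,alpha=1.4)
    for (x,y,z,r,col) in L:
        q=circ(c,x,y,z,r)@M[:,:2].T+M[:,2]
        cv2.polylines(im,[np.round(q).astype(int)],True,col,1)
    return im
r,g,y=(0,0,255),(0,255,0),(0,255,255)
def tri(c):
    a=crop(c,proj(c,st)[0],22,6,[(st[0],st[1],.068,.018,r),(st[0],st[1],.052,.023,y),(st[0],st[1],.026,.034,g)])
    b=crop(c,proj(c,bl)[0],22,6,[(bl[0],bl[1],.084,.033,r),(bl[0],bl[1],.092,.013,g)])
    d=crop(c,proj(c,bs)[0],22,6,[(bs[0],bs[1],.084,.022,r),(bs[0],bs[1],.092,.007,g)])
    return np.hstack([a,b,d])
cv2.imwrite('pics/m1.png',np.vstack([tri(c),tri(s)]))
```

```text
[ 0.542212   -0.23839705  0.068     ] [0.54365398 0.10627743 0.084     ] [0.57089353 0.33321436 0.084     ] 0.22856587753647847
mould [ 0.401 -0.195  0.05 ]
shaker [ 0.402 -0.302  0.084]
pan [ 0.769 -0.231  0.03 ]
green [ 0.571 -0.434  0.01 ]
```

View pics/m1.png

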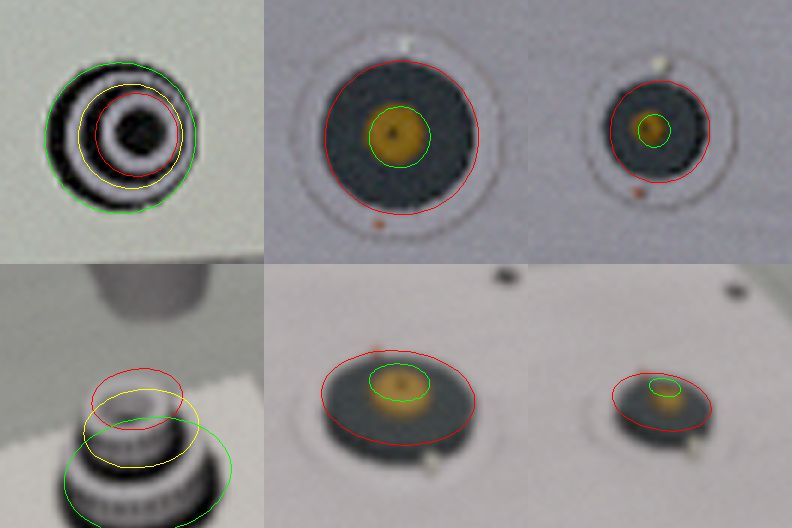

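The crop confirms the choice: aluminium ring over black cap over aluminium ring over black cap, with the green disc standing apart. Both burner seats fit to about 0.5 px (1–2 mm). I'll move over the stack with the tool aligned to the world axes and use the wrist camera for the fine fix.

```bash
python3 -m handwheel '[[0,0,0,0.12,0],[0,0,0,0.119,0],[-2.55,0,-2.78,0,0],[-2.55,0,-2.78,0,0],[-2.55,0,-2.78,0,0],[-2.55,0,-2.78,0,0],[-2.55,0,-2.78,0,0],[-2.55,0,-2.78,0,0],[-2.55,0,-2.78,0,0],[-2.55,0,-2.78,0,0],[-2.55,0,-2.78,0,0],[-2.55,0,-2.78,0,0],[-2.55,0,-2.78,0,0],[-2.55,0,-2.78,0,0],[-2.55,0,-2.78,0,0],[-2.55,0,-2.78,0,0],[-2.55,0,-2.78,0,0],[0,0,0,0,0],[0,0,0,0,0]]' 20
python3 - <<'E'
from h import *
s=robot.get_state();print(s['eef_pos'],R.from_rotvec(s['orientation']).as_matrix().round(3).tolist())
c=grab('wrist'); cv2.imwrite('pics/w1.png',c['frame']); T=np.array(c['camera_from_world']); print(c['fx'],c['D'],(-T[:3,:3].T@T[:3,3]).round(3),T[:3,:3].round(2).tolist())
E
```

```text
time: 2.1
eef_pos: [0.5426, -0.2381, 0.2224]
orientation: [-0.003, 2.221, -2.22]
contact_force: [0.0, 0.3, 0.7]
gripper_width: 0.0879
[ 0.54255576 -0.23806392  0.22237127] [[-1.0, -0.001, 0.002], [-0.002, 0.0, -1.0], [0.001, -1.0, -0.0]]
335.8883684064305 [-0.03330481  0.          0.          0.          0.        ] [ 0.613 -0.239  0.386] [[0.0, -1.0, -0.0], [0.97, 0.0, -0.26], [0.26, 0.0, 0.97]]
```

View pics/w1.png

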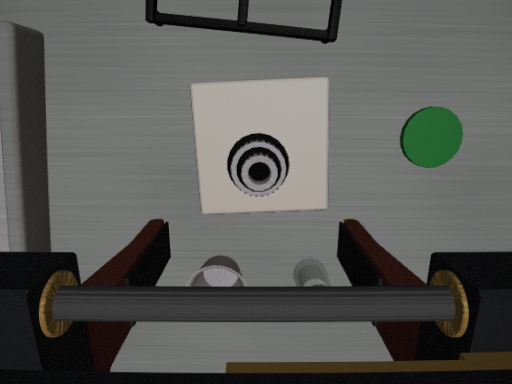

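```bash
cat >> h.py <<'E'
def samp(g,q): return cv2.remap(g,q[:,0].astype(np.float32)[None],q[:,1].astype(np.float32)[None],cv2.INTER_LINEAR)[0]
def fit(c,x0,y0,circles,w=.012,d=.0015):
    """circles: (z,r,sign) sign=+1 if brighter inside; returns best x,y"""
    g=cv2.cvtColor(c['frame'],cv2.COLOR_BGR2GRAY).astype(np.float32)
    best=(-1e9,)
    for st,w_ in((.002,w),(.0005,.003)):
        cx,cy=(x0,y0) if best[0]==-1e9 else best[1:]
        for x in np.arange(cx-w_,cx+w_+1e-9,st):
            for y in np.arange(cy-w_,cy+w_+1e-9,st):
                s=sum(k*np.mean(np.clip(samp(g,circ(c,x,y,z,r-d))-samp(g,circ(c,x,y,z,r+d)),-60,60)) for z,r,k in circles)
                if s>best[0]: best=(s,x,y)
    return best
def show(c,name,L,h=60,k=5,ctr=None):
    u,v=np.round(proj(c,[L[0][0],L[0][1],L[0][2]])[0] if ctr is None else ctr).astype(int)
    M=np.array([[k,0,-(u-h)*k+k/2-.5],[0,k,-(v-h)*k+k/2-.5]],float)
    im=cv2.convertScaleAbs(cv2.warpAffine(c['frame'],M,(2*h*k,2*h*k),flags=cv2.INTER_CUBIC),alpha=1.4)
    for i,(x,y,z,r) in enumerate(L):
        q=circ(c,x,y,z,r)@M[:,:2].T+M[:,2]
        cv2.polylines(im,[np.round(q).astype(int)],True,[(0,0,255),(0,255,0),(0,255,255),(255,0,255)][i%4],1)
    cv2.imwrite(name,im)
E
python3 - <<'E'
from h import *
c=grab('wrist')
p0=ray(c,(259,171),.068);print(p0)
b=fit(c,p0[0],p0[1],[(.068,.018,1),(.068,.011,-1)]);print(b)
lc=fit(c,p0[0],p0[1],[(.026,.034,-1)]);print('large cap',lc)
lr=fit(c,p0[0],p0[1],[(.044,.029,1)]);print('large crown',lr)
show(c,'pics/w1c.png',[(b[1],b[2],.068,.018),(b[1],b[2],.068,.011),(lr[1],lr[2],.044,.029),(lc[1],lc[2],.026,.034)],h=50,k=6)
E
```

```text
[ 0.5458818  -0.24551126  0.068     ]
(np.float32(117.22653), np.float64(0.545881795930351), np.float64(-0.24351125526756784))
large cap (np.float32(52.64282), np.float64(0.543881795930351), np.float64(-0.24351125526756784))
large crown (np.float32(42.509525), np.float64(0.545881795930351), np.float64(-0.24351125526756784))
```

View pics/w1c.png

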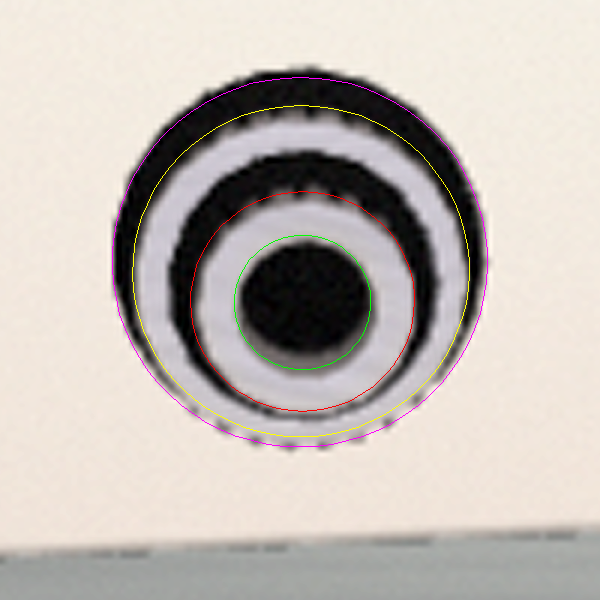

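Overlay fits to about 0.5 px (~0.5 mm); the wrist view puts the stack at (0.546,-0.244), 5 mm from the top camera's reading. I'll shift, descend part way and recheck against the fingertips.

```bash
python3 -m handwheel '[[-0.17,2.5,0.3,0,0],[-0.17,2.5,0.3,0,0],[0,2.5,0,0,0],[0,2.5,0,0,0],[0,0,0,0,0],[0,0,0,0,0],[0,0,0,0,0]]'
python3 - <<'E'
from h import *
s=robot.get_state();e=s['eef_pos'];print(e)
c=grab('wrist')
b=fit(c,.546,-.244,[(.068,.018,1),(.068,.011,-1)]);print(b)
print(proj(c,e),proj(c,e+[0,.044,0]),proj(c,e-[0,.044,0]))
show(c,'pics/w2.png',[(b[1],b[2],.068,.018),(b[1],b[2],.068,.011),(e[0],e[1],e[2],.002),(e[0],e[1],.068,.002)],h=100,k=4,ctr=(256,200))
E
```

```text
time: 2.9
eef_pos: [0.5463, -0.2459, 0.1242]
orientation: [0.004, 2.22, -2.222]
contact_force: [0.7, 0.5, -0.7]
gripper_width: 0.0877
[ 0.54629761 -0.24592599  0.12424812]
(np.float32(97.645096), np.float64(0.5454999999999998), np.float64(-0.244))
[[252.32677086 239.07646862]] [[168.5467882  239.10730303]] [[336.09929025 238.83774409]]
```

View pics/w2.png

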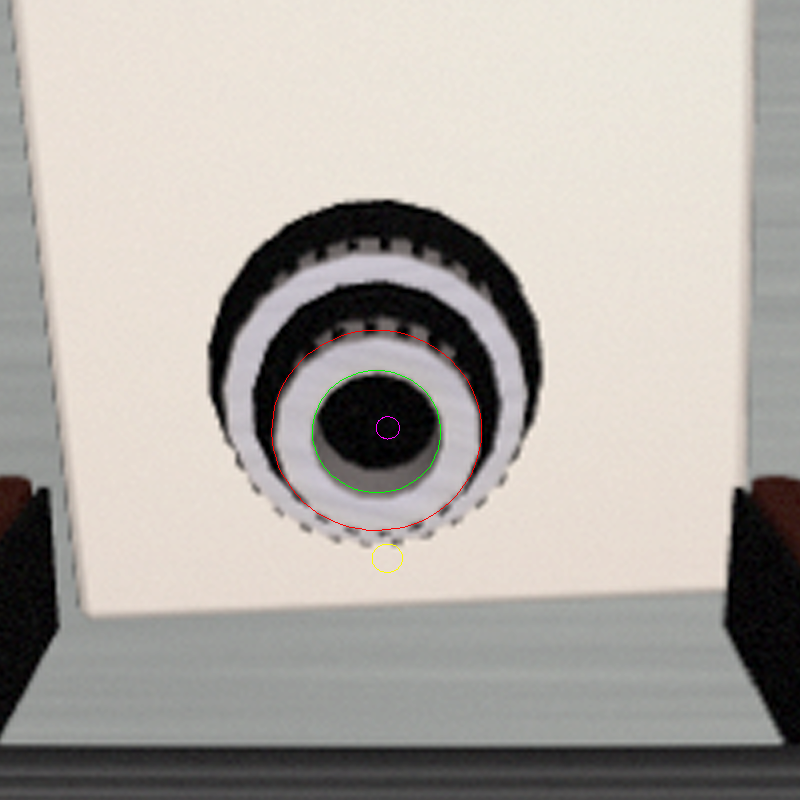

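```bash
python3 -m handwheel '[[0,0,-0.25,0,0],[0,2,0,0,0],[0,2,0,0,0],[0,1.5,0,0,0],[0,0.7,0,0,0],[0,0,0,0,0],[0,0,0,0,0],[0,0,0,0,0]]'; python3 -c "
from h import *
for i in range(3):
  grab('top');s=robot.get_state();print(s['eef_pos'],s['orientation'])"
```

```text
time: 3.75
eef_pos: [0.5464, -0.2427, 0.0616]
orientation: [0.002, 2.22, -2.221]
contact_force: [-0.0, 1.4, 0.9]
gripper_width: 0.0878
[ 0.54627847 -0.24268146  0.06152158] [ 1.93872996e-03  2.22026808e+00 -2.22146283e+00]
[ 0.5462149  -0.24268472  0.06143675] [ 1.83979606e-03  2.22039218e+00 -2.22152285e+00]
[ 0.54607287 -0.24261562  0.06132131] [ 1.48572303e-03  2.22060031e+00 -2.22151018e+00]
```

```bash
python3 -m handwheel '[[0,0.6,0,0,0],[0,0,0,0,0],[0,0,0,0,0],[0,0,0,0,0.3],[0,0,0,0,0.5],[0,0,0,0,1],[0,0,0,0,1],[0,0,0,0,1],[0,0,0,0,1],[0,0,0,0,1],[0,0,0,0,1],[0,0,0,0,1],[0,0,0,0,1]]' 20
```

```text
time: 5.2
eef_pos: [0.5457, -0.2425, 0.0547]
orientation: [-0.0, -2.221, 2.221]
contact_force: [-0.5, -0.2, -0.6]
gripper_width: 0.0359
```

```bash
python3 -m handwheel '[[0,-1,0,0,1],[0,-3,0,0,1],[0,-4,0,0,1],[0,-4,0,0,1],[0,-3.5,0,0,1],[0,0,0,0,1]]'
python3 -m handwheel '[[-0.15,0,-2,0,1],[-0.15,0,-3.5,0,1],[-0.15,0,-3.5,0,1],[-0.15,0,-3.5,0,1],[-0.15,0,-3.5,0,1],[-0.15,0,-3.5,0,1],[-0.15,0,-3.5,0,1],[-0.15,0,-3.5,0,1],[-0.15,0,-3.5,0,1],[-0.15,0,-3.5,0,1],[-0.15,0,-3.5,0,1],[-0.15,0,-3.5,0,1],[-0.15,0,-3.5,0,1],[-0.15,0,-3.5,0,1],[-0.15,0,-3.5,0,1],[-0.15,0,-3.5,0,1],[-0.1,0,-3,0,1],[0,0,0,0,1],[0,0,0,0,1],[0,0,0,0,1]]'
python3 - <<'E'
from h import *
c=grab('wrist')
s=robot.get_state();e=s['eef_pos'];print(e,s['orientation'],s['gripper_width'])
b=fit(c,e[0],e[1],[(.084,.022,-1),(.084,.031,1)],w=.014);b2=fit(c,b[1],b[2],[(.084,.022,-1)]);b3=fit(c,b[1],b[2],[(.092,.007,1)],w=.006);print(b,b2,b3)
zt=e[2]+.0135
k=fit(c,e[0],e[1],[(zt,.018,1),(zt,.011,-1)],w=.008);print('crown held',k)
show(c,'pics/w3.png',[(b2[1],b2[2],.084,.022),(b3[1],b3[2],.092,.007),(k[1],k[2],zt,.018),(k[1],k[2],zt,.011)],h=75,k=5,ctr=(256,200))
E
```

```text
time: 5.8
eef_pos: [0.5487, -0.2434, 0.216]
orientation: [0.011, 2.213, -2.221]
contact_force: [0.6, -0.6, 0.0]
gripper_width: 0.0359
time: 7.8
eef_pos: [0.5711, 0.3308, 0.2093]
orientation: [-0.002, -2.219, 2.222]
contact_force: [0.6, 0.1, -0.0]
gripper_width: 0.0354
[0.57124608 0.33055227 0.20947262] [-0.00262594 -2.21872813  2.22170188] 0.035563187320486064
(np.float32(73.793976), np.float64(0.5747460837525529), np.float64(0.33355226934393883)) (np.float32(60.0), np.float64(0.5747460837525529), np.float64(0.33355226934393883)) (np.float32(31.112585), np.float64(0.5747460837525529), np.float64(0.33355226934393883))
crown held (np.float32(78.63166), np.float64(0.5697460837525528), np.float64(0.33005226934393883))
```

View pics/w3.png

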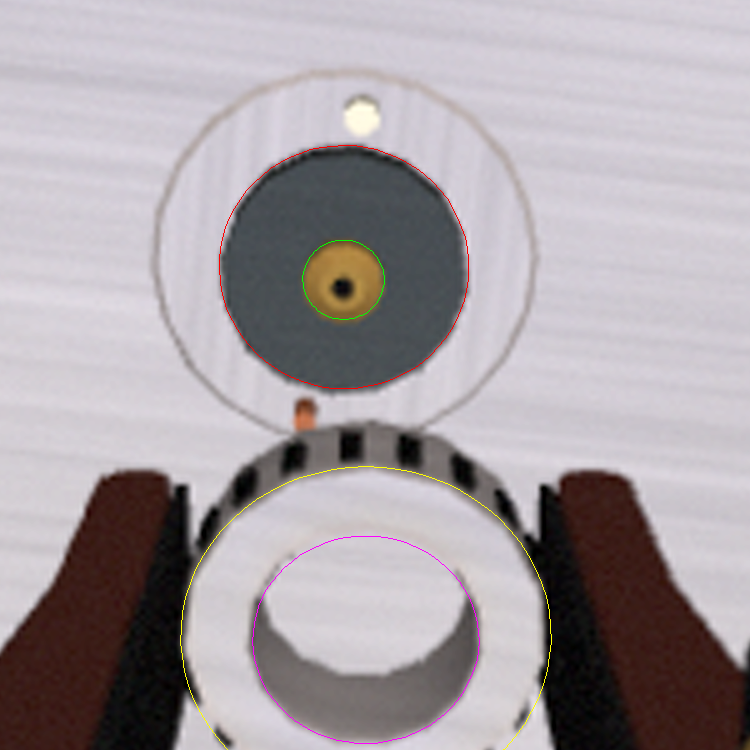

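Shows the seat (345,267 in crop) and stub (343,281) well fitted, and the held crown level. Its offset from the burner is +5.0 mm X and +3.5 mm Y.

```bash
python3 -m handwheel '[[-0.25,1,-0.17,0,1],[-0.25,2.5,-0.18,0,1],[0,2.5,0,0,1],[0,2.5,0,0,1],[0,1.6,0,0,1],[0,0.8,0,0,1],[0,0,0,0,1],[0,0,0,0,1],[0,0,0,0,1],[0,0,0,0,1]]'
python3 - <<'E'
from h import *
c=grab('wrist')
s=robot.get_state();e=s['eef_pos'];print(e,s['orientation'],s['gripper_width'])
b2=fit(c,.5747,.3335,[(.084,.022,-1)],w=.006)
zt=e[2]+.0135
k=fit(c,e[0],e[1],[(zt,.018,1),(zt,.011,-1)],w=.008);print(b2,'crown held',k)
show(c,'pics/w4.png',[(b2[1],b2[2],.084,.022),(.5747,.3335,.092,.007),(k[1],k[2],zt,.018),(k[1],k[2],zt,.011)],h=60,k=6,ctr=(256,200))
E
```

```text
time: 8.85
eef_pos: [0.5764, 0.3365, 0.1018]
orientation: [0.002, 2.222, -2.22]
contact_force: [0.3, -0.1, -0.2]
gripper_width: 0.036
[0.57625095 0.33637938 0.10161733] [ 1.79190089e-03  2.22177954e+00 -2.22000136e+00] 0.03573002842690937
(np.float32(28.74671), np.float64(0.5756999999999998), np.float64(0.333)) crown held (np.float32(103.56378), np.float64(0.5752509492074316), np.float64(0.33587937617496244))
```

View pics/w4.png

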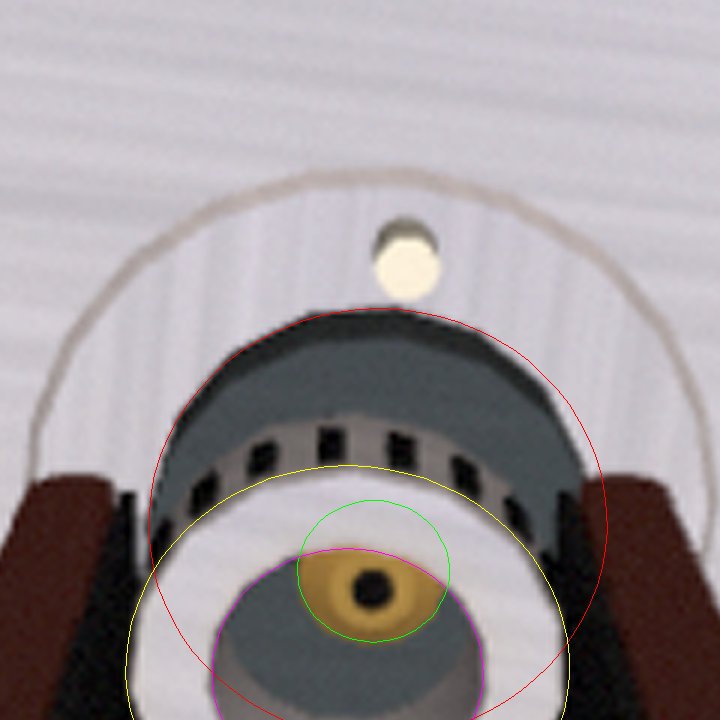

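Stub edges agree with the green circle; the held crown is 2.4 mm too far +Y. Correcting, then lowering.

```bash
python3 -m handwheel '[[0.05,0,0.24,0,1],[0,0,0,0,1],[0,0,0,0,1],[0,0.5,0,0,1],[0,0.5,0,0,1],[0,0.2,0,0,1],[0,0,0,0,1],[0,0,0,0,1],[0,0,0,0,1],[0,0,0,0,1]]'
```

```text
time: 9.9
eef_pos: [0.5754, 0.3337, 0.0888]
orientation: [0.001, 2.222, -2.221]
contact_force: [0.1, -0.6, 0.0]
gripper_width: 0.0359
```

```bash
python3 -m handwheel '[[0,0.1,0,0,1],[0,0.1,0,0,1],[0,0,0,0,1],[0,0,0,0,1],[0,0,0,0,1],[0,0,0,0,1]]'
```

```text
time: 10.5
eef_pos: [0.5754, 0.3337, 0.0867]
orientation: [-0.0, -2.221, 2.221]
contact_force: [-0.3, -0.3, 1.5]
gripper_width: 0.0357
```

```bash
python3 -m handwheel '[[0,0.06,0,0,1],[0,0,0,0,1],[0,0,0,0,1]]'; python3 -m handwheel '[[0,0,0,0,0.55],[0,0,0,0,0.5],[0,0,0,0,0.4],[0,0,0,0,0.2],[0,0,0,0,0.2],[0,-1,0,0,0.2],[0,-3,0,0,0],[0,-4,0,0,0],[0,-3.5,0,0,0],[0,0,0,0,0],[0,0,0,0,0]]'
python3 - <<'E'
from h import *
c=grab('wrist')
s=robot.get_state();e=s['eef_pos'];print(e,s['orientation'],s['gripper_width'])
k=fit(c,.5747,.3335,[(.100,.018,1),(.1,.011,-1)],w=.008);print('crown',k)
show(c,'pics/w5.png',[(.5747,.3335,.084,.022),(.5747,.3335,.092,.007),(k[1],k[2],.1,.018),(k[1],k[2],.1,.011)],h=45,k=6)
E
```

```text
time: 10.8
eef_pos: [0.5754, 0.3337, 0.0867]
orientation: [-0.001, -2.221, 2.221]
contact_force: [-1.7, -0.9, 4.4]
gripper_width: 0.0356
time: 11.9
eef_pos: [0.5757, 0.334, 0.2026]
orientation: [0.003, 2.222, -2.219]
contact_force: [0.5, -0.1, -0.3]
gripper_width: 0.0879
[0.57503545 0.33338703 0.20102201] [-1.92140445e-04 -2.22096082e+00  2.22159838e+00] 0.08773317926220649
crown (np.float32(97.62584), np.float64(0.5751999999999996), np.float64(0.333))
```

View pics/w5.png

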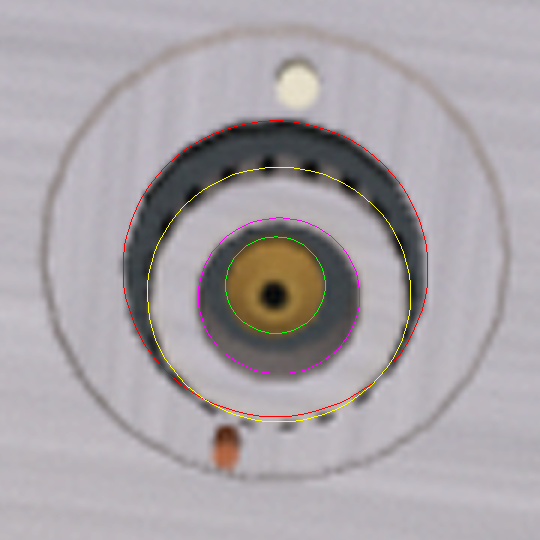

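Small crown sits flat, concentric to <1 mm with seat and stub. Back to the stack for the small cap.

```bash
python3 -m handwheel '[[0.17,0,2,0,0],[0.17,0,3.5,0,0],[0.17,0,3.5,0,0],[0.17,0,3.5,0,0],[0.17,0,3.5,0,0],[0.17,0,3.5,0,0],[0.17,0,3.5,0,0],[0.17,0,3.5,0,0],[0.17,0,3.5,0,0],[0.17,0,3.5,0,0],[0.17,0,3.5,0,0],[0.17,0,3.5,0,0],[0.17,0,3.5,0,0],[0.17,0,3.5,0,0],[0.17,0,3.5,0,0],[0.17,0,3.5,0,0],[0.17,0,3.2,0,0],[0,0,0,0,0],[0,0,0,0,0],[0,0,0,0,0]]'
python3 -m handwheel '[[0,2,0,0,0],[0,2,0,0,0],[0,2,0,0,0],[0,1,0,0,0],[0,0,0,0,0],[0,0,0,0,0],[0,0,0,0,0]]'
python3 - <<'E'
from h import *
c=grab('wrist')
s=robot.get_state();e=s['eef_pos'];print(e,s['orientation'],s['gripper_width'])
k=fit(c,.546,-.244,[(.052,.023,-1)],w=.006);l=fit(c,.546,-.244,[(.044,.029,1)],w=.006);print('cap',k,'lcrown',l)
show(c,'pics/w6.png',[(k[1],k[2],.052,.023),(l[1],l[2],.044,.029),(e[0],e[1],.052,.002),(e[0],e[1],e[2],.002)],h=60,k=6,ctr=(256,195))
E
```

```text
time: 13.95
eef_pos: [0.5455, -0.2423, 0.2003]
orientation: [0.002, -2.222, 2.22]
contact_force: [0.3, 0.6, -0.4]
gripper_width: 0.0877
time: 14.65
eef_pos: [0.5471, -0.2433, 0.1322]
orientation: [0.002, 2.22, -2.221]
contact_force: [-0.3, 0.0, 0.3]
gripper_width: 0.0874
[ 0.54698252 -0.24343536  0.13216355] [ 1.99275275e-03  2.21989906e+00 -2.22124610e+00] 0.08782444523807321
cap (np.float32(60.0), np.float64(0.546), np.float64(-0.244)) lcrown (np.float32(31.925821), np.float64(0.5454999999999998), np.float64(-0.2435))
```

View pics/w6.png

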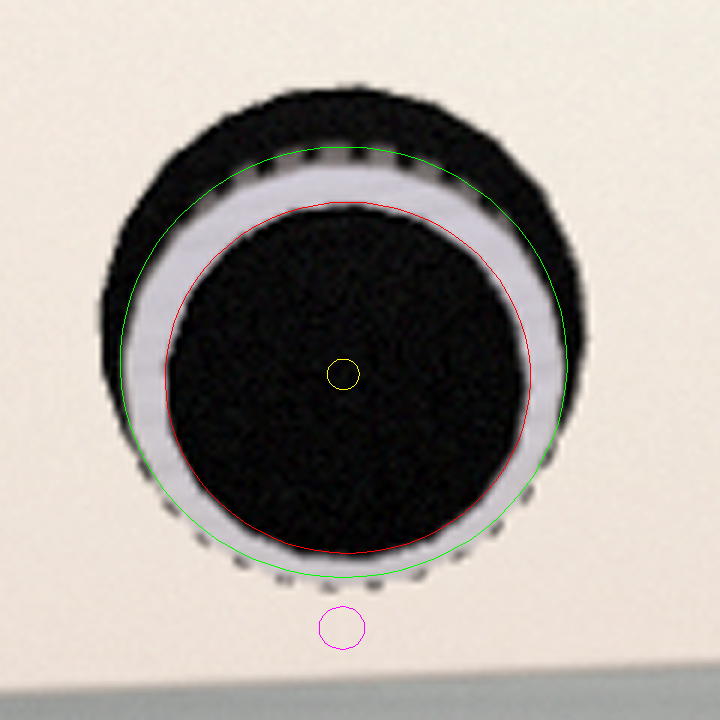

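Small cap stands centred at crop (346,380), TCP within about 1 mm. Descending to grip its rim above the large crown (crown top at z 0.044).

```bash
python3 -m handwheel '[[0.08,2,0,0,0],[0,2,0,0,0],[0,2,0,0,0],[0,1.5,0,0,0],[0,0.8,0,0,0],[0,0,0,0,0],[0,0,0,0,0],[0,0,0,0,0],[0,0,0,0,0],[0,0,0,0,0]]'
```

```text
time: 15.7
eef_pos: [0.5458, -0.2435, 0.0486]
orientation: [0.001, 2.221, -2.221]
contact_force: [0.6, 0.4, 0.7]
gripper_width: 0.0876
```

```bash
python3 -m handwheel '[[0,0.25,0,0,0],[0,0,0,0,0],[0,0,0,0,0],[0,0,0,0,0.3],[0,0,0,0,0.4],[0,0,0,0,1],[0,0,0,0,1],[0,0,0,0,1],[0,0,0,0,1],[0,0,0,0,1],[0,0,0,0,1],[0,0,0,0,1]]' 25
```

```text
time: 16.9
eef_pos: [0.5455, -0.2433, 0.0456]
orientation: [-0.0, -2.221, 2.221]
contact_force: [0.3, 0.2, 1.0]
gripper_width: 0.0437
```

Run:
```python
from h import *
c=grab('wrist'); s=robot.get_state(); print(s['gripper_width'],s['contact_force'],s['ft_torque'])
show(c,'pics/w7.png',[(.5457,-.244,.052,.023)],h=70,k=5,ctr=(256,240))
```

```text
0.04383897176906838 [-0.01123144 -0.65062745 -0.53587885] [-0.00904301 -0.00980778  0.01632003]
```

View pics/w7.png

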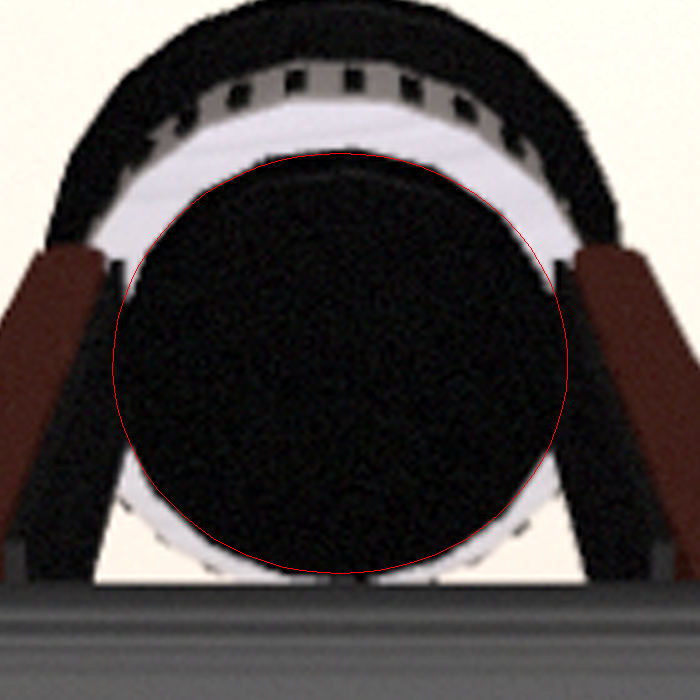

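The cap lies flat between the pads, but the width reads 2 mm under its 46 mm, so I'll lift a little and check.

```bash
python3 -m handwheel '[[0,-0.3,0,0,1],[0,-0.5,0,0,1],[0,-0.7,0,0,1],[0,0,0,0,1],[0,0,0,0,1],[0,0,0,0,1]]'
python3 - <<'E'
from h import *
c=grab('wrist'); s=robot.get_state(); e=s['eef_pos'];print(s['gripper_width'],e)
z=e[2]+.0064
k=fit(c,.5457,-.2435,[(z,.023,-1)],w=.006);print(k)
show(c,'pics/w8.png',[(k[1],k[2],z,.023)],h=70,k=5,ctr=(256,240))
E
```

```text
time: 17.55
eef_pos: [0.5454, -0.2433, 0.0605]
orientation: [-0.0, -2.221, 2.221]
contact_force: [-0.1, 0.5, -0.8]
gripper_width: 0.044
0.0439257673357683 [ 0.54528734 -0.24331948  0.06040971]
(np.float32(43.631783), np.float64(0.5456999999999996), np.float64(-0.2445))
```

View pics/w8.png

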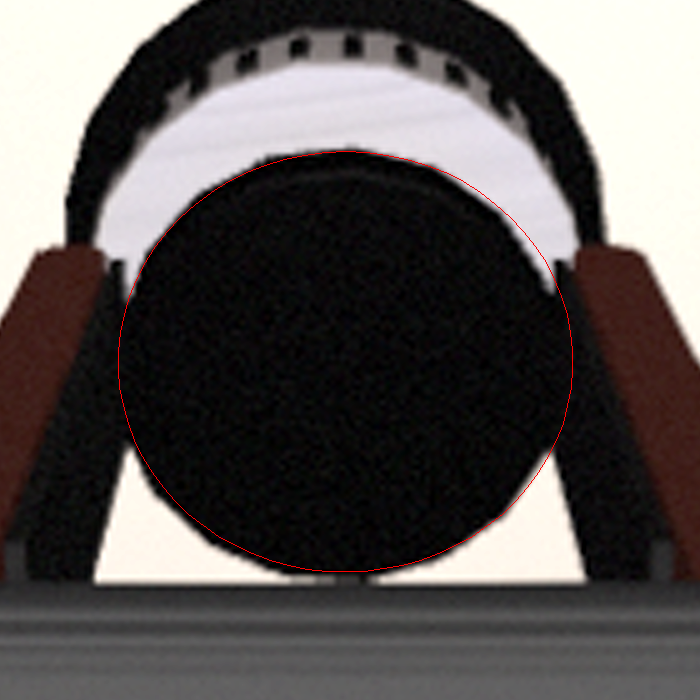

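Cap lifted, flat and fixed between the fingers. Carrying it to the small burner.

```bash
python3 -m handwheel '[[0,-1,0,0,1],[0,-2,0,0,1],[0,-3,0,0,1],[0,-3,0,0,1],[0,-2.5,0,0,1],[0,-1.5,0,0,1],[0,0,0,0,1]]'
python3 -m handwheel '[[-0.1,0,-1.5,0,1],[-0.18,0,-3.5,0,1],[-0.18,0,-3.5,0,1],[-0.18,0,-3.5,0,1],[-0.18,0,-3.5,0,1],[-0.18,0,-3.5,0,1],[-0.18,0,-3.5,0,1],[-0.18,0,-3.5,0,1],[-0.18,0,-3.5,0,1],[-0.18,0,-3.5,0,1],[-0.18,0,-3.5,0,1],[-0.18,0,-3.5,0,1],[-0.18,0,-3.5,0,1],[-0.18,0,-3.5,0,1],[-0.18,0,-3.5,0,1],[-0.18,0,-3.5,0,1],[-0.18,0,-2.2,0,1],[0,0,-1.5,0,1],[0,0,0,0,1],[0,0,0,0,1]]'
python3 -m handwheel '[[0,1,0,0,1],[0,2,0,0,1],[0,2,0,0,1],[0,1,0,0,1],[0,0,0,0,1],[0,0,0,0,1],[0,0,0,0,1],[0,0,0,0,1]]'
```

```text
time: 18.3
eef_pos: [0.5468, -0.2438, 0.193]
orientation: [0.005, 2.218, -2.221]
contact_force: [0.5, -0.4, -0.9]
gripper_width: 0.044
time: 20.3
eef_pos: [0.5749, 0.3326, 0.1895]
orientation: [0.001, -2.219, 2.222]
contact_force: [-0.1, -0.5, -0.6]
gripper_width: 0.044
time: 21.1
eef_pos: [0.5759, 0.334, 0.1316]
orientation: [0.002, 2.222, -2.22]
contact_force: [0.1, -0.5, -1.3]
gripper_width: 0.044
```

```bash
python3 -m handwheel '[[0.05,1,0,0,1],[0,0.8,0,0,1],[0,0.3,0,0,1],[0,0,0,0,1],[0,0,0,0,1],[0,0,0,0,1],[0,0,0,0,1]]'
python3 - <<'E'
from h import *
c=grab('wrist'); s=robot.get_state(); e=s['eef_pos'];print(s['gripper_width'],e)
show(c,'pics/w9.png',[(.5752,.3333,.1,.018),(e[0],e[1],e[2]+.0064,.023)],h=70,k=5,ctr=(256,240))
E
```

```text
time: 21.8
eef_pos: [0.5751, 0.3338, 0.1099]
orientation: [0.001, 2.222, -2.221]
contact_force: [0.4, 0.4, -1.0]
gripper_width: 0.044
0.04381352159799864 [0.57504434 0.33377591 0.10984291]
```

View pics/w9.png

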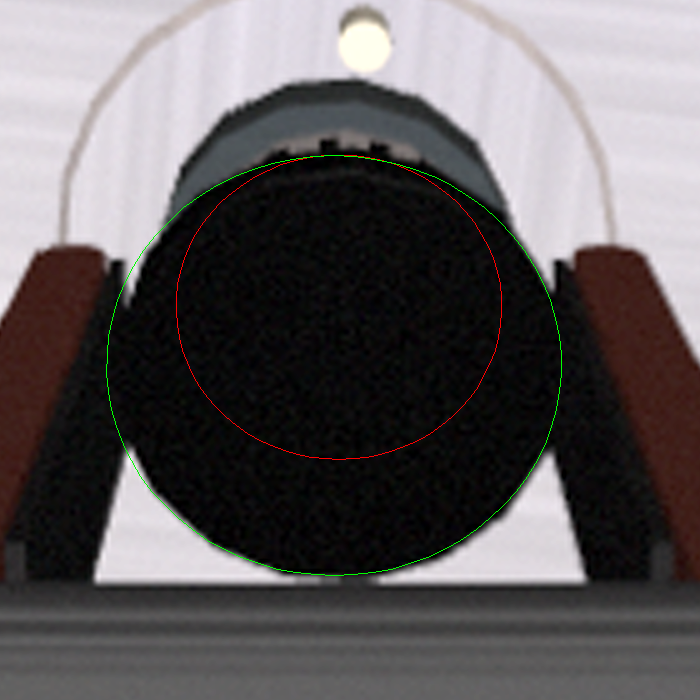

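Cap aligned over the crown (13 pictures so far; from here I'll check mostly by number). Lowering.

```bash
python3 -m handwheel '[[0,0.3,0,0,1],[0,0.3,0,0,1],[0,0.1,0,0,1],[0,0,0,0,1],[0,0,0,0,1],[0,0,0,0,1],[0,0,0,0,1]]'; python3 -m handwheel '[[0,0.05,0,0,1],[0,0.05,0,0,1],[0,0,0,0,1],[0,0,0,0,1],[0,0,0,0,1]]'
```

```text
time: 22.55
eef_pos: [0.575, 0.3337, 0.1027]
orientation: [-0.001, -2.222, 2.221]
contact_force: [-0.6, -0.5, -1.4]
gripper_width: 0.0437
time: 23.05
eef_pos: [0.5749, 0.3337, 0.1016]
orientation: [-0.0, -2.221, 2.221]
contact_force: [-0.5, -0.8, -0.7]
gripper_width: 0.0438
```

```bash
python3 -m handwheel '[[0,0.07,0,0,1],[0,0,0,0,1],[0,0,0,0,1],[0,0,0,0,1]]'
```

```text
time: 23.45
eef_pos: [0.575, 0.3337, 0.1016]
orientation: [0.001, 2.221, -2.221]
contact_force: [-1.4, -1.9, 5.6]
gripper_width: 0.0439
```

Contact exactly at the predicted height. Release and retreat.

```bash
python3 -m handwheel '[[0,0,0,0,0.45],[0,0,0,0,0.4],[0,0,0,0,0.2],[0,0,0,0,0.1],[0,0,0,0,0.1],[0,-1,0,0,0.1],[0,-3,0,0,0],[0,-4,0,0,0],[0,-2.5,0,0,0],[0,0,0,0,0],[0,0,0,0,0]]'
python3 - <<'E'
from h import *
c=grab('wrist'); print(robot.get_state()['eef_pos'])
print(fit(c,.575,.3335,[(.108,.023,-1)],w=.006),fit(c,.575,.3335,[(.102,.023,-1)],w=.006)); cv2.imwrite('pics/raw_sc.png',c['frame'])
E
python3 -m handwheel '[[0.17,0,2,0,0],[0.17,0,3.5,0,0],[0.17,0,3.5,0,0],[0.17,0,3.5,0,0],[0.17,0,3.5,0,0],[0.17,0,3.5,0,0],[0.17,0,3.5,0,0],[0.17,0,3.5,0,0],[0.17,0,3.5,0,0],[0.17,0,3.5,0,0],[0.17,0,3.5,0,0],[0.17,0,3.5,0,0],[0.17,0,3.5,0,0],[0.17,0,3.5,0,0],[0.17,0,3.5,0,0],[0.17,0,3.5,0,0],[0.17,0,3.2,0,0],[0,0,0,0,0],[0,0,0,0,0]]'
python3 -m handwheel '[[0,2,0,0,0],[0,2.5,0,0,0],[0,2.5,0,0,0],[0,1,0,0,0],[0,0,0,0,0],[0,0,0,0,0],[0,0,0,0,0],[0,0,0,0,0]]'
python3 - <<'E'
from h import *
c=grab('wrist'); print(robot.get_state()['eef_pos'])
print(fit(c,.546,-.2435,[(.044,.029,1),(.044,.017,-1)],w=.006),fit(c,.546,-.2435,[(.026,.034,-1)],w=.006)); cv2.imwrite('pics/raw_lc.png',c['frame'])
E
```

```text
time: 24.55
eef_pos: [0.5751, 0.3338, 0.2068]
orientation: [0.002, 2.222, -2.22]
contact_force: [1.3, -0.5, -0.5]
gripper_width: 0.0878
[0.57453514 0.33330497 0.20548752]
(np.float32(58.85484), np.float64(0.5759999999999995), np.float64(0.333)) (np.float32(53.972054), np.float64(0.5739999999999995), np.float64(0.3335))
time: 26.5
eef_pos: [0.5439, -0.2447, 0.2047]
orientation: [-0.001, -2.219, 2.218]
contact_force: [-0.1, 0.4, -0.1]
gripper_width: 0.088
time: 27.3
eef_pos: [0.5466, -0.2435, 0.127]
orientation: [0.002, 2.22, -2.221]
contact_force: [-0.0, -0.6, 0.2]
gripper_width: 0.0879
[ 0.546415   -0.24351482  0.12685792]
(np.float32(82.505646), np.float64(0.5449999999999996), np.float64(-0.2435)) (np.float32(40.353115), np.float64(0.544), np.float64(-0.2435))
```

```bash
python3 -m handwheel '[[0.1,2.5,0,0,0],[0,2.5,0,0,0],[0,2.5,0,0,0],[0,1.2,0,0,0],[0,0.6,0,0,0],[0,0,0,0,0],[0,0,0,0,0],[0,0,0,0,0],[0,0,0,0,0],[0,0,0,0,0]]'
```

```text
time: 28.35
eef_pos: [0.5452, -0.2435, 0.0335]
orientation: [0.001, 2.221, -2.222]
contact_force: [-0.8, 0.1, 0.6]
gripper_width: 0.0877
```

```bash
python3 -m handwheel '[[0,0.4,0,0,0],[0,0,0,0,0],[0,0,0,0,0],[0,0,0,0,0.15],[0,0,0,0,0.25],[0,0,0,0,1],[0,0,0,0,1],[0,0,0,0,1],[0,0,0,0,1],[0,0,0,0,1],[0,0,0,0,1]]' 25
```

```text
time: 29.45
eef_pos: [0.5449, -0.2433, 0.0289]
orientation: [-0.0, -2.221, 2.221]
contact_force: [-0.3, 0.0, 0.4]
gripper_width: 0.0578
```

```bash
python3 -m handwheel '[[0,-1,0,0,1],[0,-3,0,0,1],[0,-4,0,0,1],[0,-4,0,0,1],[0,-4,0,0,1],[0,-2,0,0,1],[0,0,0,0,1]]'
python3 -m handwheel '[[0,0,-1.5,0,1],[-0.03,0,-3.2,0,1],[-0.03,0,-3.2,0,1],[-0.03,0,-3.2,0,1],[-0.03,0,-3.2,0,1],[-0.03,0,-3.2,0,1],[-0.03,0,-3.2,0,1],[-0.03,0,-3.2,0,1],[0,0,-3.2,0,1],[0,0,-3.2,0,1],[0,0,-3.2,0,1],[0,0,-1.4,0,1],[0,0,0,0,1],[0,0,0,0,1],[0,0,0,0,1],[0,0,0,0,1]]'
python3 - <<'E'
from h import *
c=grab('wrist'); s=robot.get_state(); e=s['eef_pos'];print(e,s['gripper_width'])
b=fit(c,.547,.106,[(.084,.033,-1),(.092,.013,1)],w=.01);b3=fit(c,b[1],b[2],[(.092,.013,1)],w=.006)
zt=e[2]+.0151
k=fit(c,e[0],e[1],[(zt,.029,1),(zt,.017,-1)],w=.008);print(b,b3,'held',k)
show(c,'pics/w10.png',[(b[1],b[2],.084,.033),(b3[1],b3[2],.092,.013),(k[1],k[2],zt,.029),(k[1],k[2],zt,.017)],h=90,k=4,ctr=(256,200))
E
```

```text
time: 30.15
eef_pos: [0.5468, -0.244, 0.2131]
orientation: [0.008, 2.216, -2.221]
contact_force: [0.6, -0.6, -1.1]
gripper_width: 0.0572
time: 31.75
eef_pos: [0.5472, 0.1038, 0.2087]
orientation: [-0.003, -2.219, 2.221]
contact_force: [-0.2, -0.3, -0.9]
gripper_width: 0.058
[0.5471974  0.10409111 0.20879736] 0.057452351029254826
(np.float32(53.56305), np.float64(0.5464999999999998), np.float64(0.10550000000000001)) (np.float32(13.992014), np.float64(0.5459999999999995), np.float64(0.10550000000000001)) held (np.float32(59.03941), np.float64(0.5461974039530009), np.float64(0.1030911088293694))
```

View pics/w10.png

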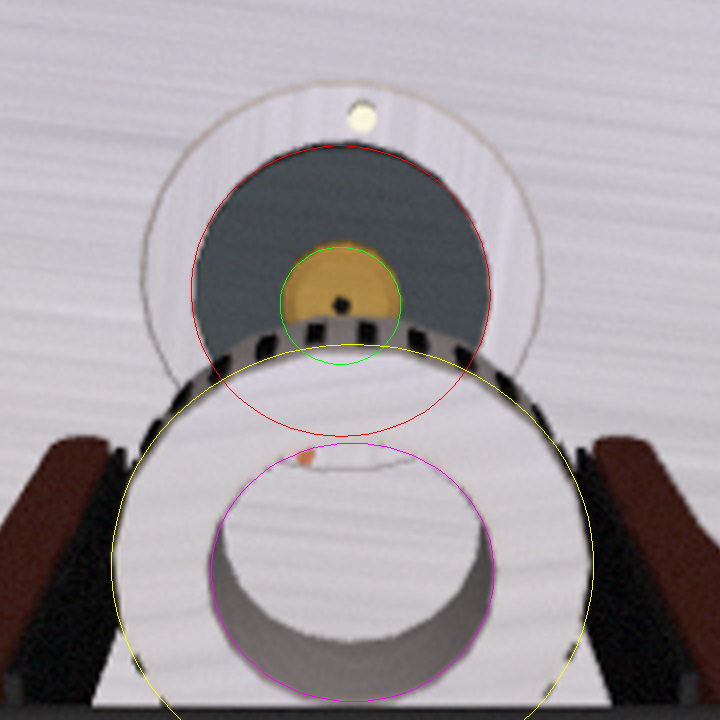

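Held crown is level; seat/stub put the burner at (0.547, 0.1055) — 229.5 mm from the small one (230 expected). Shift +0.6/+2.0 mm and lower.

```bash
python3 -m handwheel '[[-0.06,1,-0.2,0,1],[0,2.5,0,0,1],[0,2.5,0,0,1],[0,2.5,0,0,1],[0,1.3,0,0,1],[0,0.5,0,0,1],[0,0,0,0,1],[0,0,0,0,1],[0,0,0,0,1],[0,0,0,0,1],[0,0,0,0,1]]'
python3 - <<'E'
from h import *
c=grab('wrist'); s=robot.get_state(); e=s['eef_pos'];print(e,s['gripper_width'])
zt=e[2]+.0151
print(fit(c,e[0],e[1],[(zt,.029,1),(zt,.017,-1)],w=.006), fit(c,.547,.1055,[(.092,.013,1)],w=.006))
E
```

```text
time: 32.9
eef_pos: [0.548, 0.1077, 0.1064]
orientation: [0.001, 2.221, -2.221]
contact_force: [-0.1, 0.1, -0.5]
gripper_width: 0.0579
[0.54785721 0.10768415 0.10626925] 0.05803808592455627
(np.float32(83.24449), np.float64(0.5473572139094538), np.float64(0.1071841452768173)) (np.float32(16.963358), np.float64(0.5539999999999996), np.float64(0.102))
```

```bash
python3 -m handwheel '[[0,0,0.17,0,1],[0,0,0,0,1],[0,0.6,0,0,1],[0,0.6,0,0,1],[0,0.3,0,0,1],[0,0.1,0,0,1],[0,0,0,0,1],[0,0,0,0,1],[0,0,0,0,1],[0,0,0,0,1]]'; python3 -m handwheel '[[0,0.08,0,0,1],[0,0.08,0,0,1],[0,0,0,0,1],[0,0,0,0,1],[0,0,0,0,1],[0,0,0,0,1]]'
```

```text
time: 33.95
eef_pos: [0.5478, 0.106, 0.09]
orientation: [0.001, 2.221, -2.221]
contact_force: [-0.1, -0.5, -1.1]
gripper_width: 0.0578
time: 34.55
eef_pos: [0.5477, 0.106, 0.0883]
orientation: [-0.0, -2.221, 2.221]
contact_force: [-0.6, -0.6, -0.5]
gripper_width: 0.0578
```

```bash
python3 -m handwheel '[[0,0.07,0,0,1],[0,0.07,0,0,1],[0,0,0,0,1],[0,0,0,0,1],[0,0,0,0,1],[0,0,0,0,1]]'
```

```text
time: 35.15
eef_pos: [0.5477, 0.1059, 0.0869]
orientation: [-0.0, -2.221, 2.221]
contact_force: [-0.2, -0.7, -0.1]
gripper_width: 0.0578
```

```bash
python3 -m handwheel '[[0,0.06,0,0,1],[0,0,0,0,1],[0,0,0,0,1],[0,0,0,0,1]]'
```

```text
time: 35.55
eef_pos: [0.5477, 0.106, 0.0868]
orientation: [-0.001, -2.221, 2.222]
contact_force: [-2.7, -0.2, 5.6]
gripper_width: 0.0576
```

Seated (contact at the predicted height). Release, lift, check numerically, then back to the stack.

```bash
python3 -m handwheel '[[0,0,0,0,0.3],[0,0,0,0,0.2],[0,0,0,0,0],[0,0,0,0,0],[0,0,0,0,0],[0,-1,0,0,0],[0,-3,0,0,0],[0,-4,0,0,0],[0,-3.5,0,0,0],[0,0,0,0,0],[0,0,0,0,0]]'
python3 - <<'E'
from h import *
c=grab('wrist'); print(robot.get_state()['eef_pos'])
print(fit(c,.547,.1055,[(.102,.029,1),(.102,.017,-1)],w=.006),fit(c,.547,.1055,[(.092,.013,1)],w=.006),fit(c,.547,.1055,[(.084,.033,-1)],w=.006)); cv2.imwrite('pics/raw_lb.png',c['frame'])
E
python3 -m handwheel '[[0,0,1.5,0,0],[0.03,0,3.2,0,0],[0.03,0,3.2,0,0],[0.03,0,3.2,0,0],[0.03,0,3.2,0,0],[0.03,0,3.2,0,0],[0.03,0,3.2,0,0],[0.03,0,3.2,0,0],[0.03,0,3.2,0,0],[0.03,0,3.2,0,0],[0.03,0,3.2,0,0],[0,0,1.5,0,0],[0,0,0,0,0],[0,0,0,0,0],[0,0,0,0,0]]'
python3 -m handwheel '[[0,2,0,0,0],[0,2.5,0,0,0],[0,2.5,0,0,0],[0,1,0,0,0],[0,0,0,0,0],[0,0,0,0,0],[0,0,0,0,0],[0,0,0,0,0]]'
python3 - <<'E'
from h import *
c=grab('wrist'); print(robot.get_state()['eef_pos'])
print(fit(c,.545,-.2435,[(.026,.034,-1)],w=.006)); cv2.imwrite('pics/raw_lcap.png',c['frame'])
E
```

```text
time: 36.65
eef_pos: [0.5481, 0.106, 0.2025]
orientation: [0.003, 2.221, -2.22]
contact_force: [0.7, -0.6, -1.0]
gripper_width: 0.0879
[0.54732653 0.10578178 0.20126216]
(np.float32(90.592705), np.float64(0.547), np.float64(0.1055)) (np.float32(28.044601), np.float64(0.5464999999999998), np.float64(0.1055)) (np.float32(33.316673), np.float64(0.5479999999999996), np.float64(0.1055))
time: 38.2
eef_pos: [0.5448, -0.2418, 0.201]
orientation: [-0.003, 2.222, -2.219]
contact_force: [0.2, 0.8, -0.2]
gripper_width: 0.088
time: 39.0
eef_pos: [0.5453, -0.2442, 0.1225]
orientation: [0.002, 2.22, -2.221]
contact_force: [-0.0, -1.3, -0.7]
gripper_width: 0.0878
[ 0.54513732 -0.2442696   0.12228904]
(np.float32(60.0), np.float64(0.545), np.float64(-0.2435))
```

Large crown is centred at (0.547,0.1055), fits crisp. Now the large cap.

```bash
python3 -m handwheel '[[0,2.5,-0.1,0,0],[0,2.5,0,0,0],[0,2.5,0,0,0],[0,1.7,0,0,0],[0,0.7,0,0,0],[0,0.3,0,0,0],[0,0,0,0,0],[0,0,0,0,0],[0,0,0,0,0],[0,0,0,0,0],[0,0,0,0,0]]'
```

```text
time: 40.15
eef_pos: [0.5448, -0.2432, 0.0197]
orientation: [0.001, 2.221, -2.222]
contact_force: [1.0, 0.1, -0.7]
gripper_width: 0.0879
```

```bash
python3 -m handwheel '[[0,0.35,0,0,0],[0,0,0,0,0],[0,0,0,0,0],[0,0,0,0,0.08],[0,0,0,0,0.15],[0,0,0,0,1],[0,0,0,0,1],[0,0,0,0,1],[0,0,0,0,1],[0,0,0,0,1],[0,0,0,0,1]]' 30
python3 -m handwheel '[[0,-0.5,0,0,1],[0,-1,0,0,1],[0,0,0,0,1],[0,0,0,0,1]]'
```

```text
time: 41.25
eef_pos: [0.5446, -0.2431, 0.0158]
orientation: [-0.0, -2.221, 2.221]
contact_force: [-0.2, -0.2, 0.5]
gripper_width: 0.0662
time: 41.65
eef_pos: [0.5449, -0.2432, 0.0313]
orientation: [0.001, 2.221, -2.221]
contact_force: [-0.4, 0.5, -1.5]
gripper_width: 0.0659
```

```bash
python3 -m handwheel '[[0,-1,0,0,1],[0,-3,0,0,1],[0,-4,0,0,1],[0,-4,0,0,1],[0,-3.5,0,0,1],[0,-1.5,0,0,1],[0,0,0,0,1]]'
python3 -m handwheel '[[-0.03,0,-1.5,0,1],[-0.03,0,-3.2,0,1],[-0.03,0,-3.2,0,1],[-0.03,0,-3.2,0,1],[-0.03,0,-3.2,0,1],[-0.03,0,-3.2,0,1],[-0.03,0,-3.2,0,1],[-0.03,0,-3.2,0,1],[-0.03,0,-3.2,0,1],[-0.03,0,-3.2,0,1],[0,0,-3.2,0,1],[0,0,-1.4,0,1],[0,0,0,0,1],[0,0,0,0,1],[0,0,0,0,1],[0,0,0,0,1]]'
python3 -m handwheel '[[0,1,0,0,1],[0,2.5,0,0,1],[0,2.5,0,0,1],[0,1.5,0,0,1],[0,0.8,0,0,1],[0,0,0,0,1],[0,0,0,0,1],[0,0,0,0,1],[0,0,0,0,1],[0,0,0,0,1]]'
```

```text
time: 42.35
eef_pos: [0.5457, -0.2435, 0.203]
orientation: [0.005, 2.218, -2.221]
contact_force: [0.4, -0.3, -2.0]
gripper_width: 0.0663
time: 43.95
eef_pos: [0.5478, 0.1041, 0.2006]
orientation: [-0.003, -2.219, 2.221]
contact_force: [-0.5, -0.0, -0.5]
gripper_width: 0.0656
time: 44.95
eef_pos: [0.548, 0.106, 0.1184]
orientation: [0.002, 2.221, -2.221]
contact_force: [-0.0, 0.4, -2.0]
gripper_width: 0.066
```

Aligned with the crown's release pose to 0.3 mm. Lowering.

```bash
python3 -m handwheel '[[0,0.5,0,0,1],[0,0.4,0,0,1],[0,0,0,0,1],[0,0,0,0,1],[0,0,0,0,1],[0,0,0,0,1]]'
python3 - <<'E'
from h import *
c=grab('wrist'); e=robot.get_state()['eef_pos'];print(e)
z=e[2]+.0102
print(fit(c,e[0],e[1],[(z,.034,-1)],w=.006))
E
```

```text
time: 45.55
eef_pos: [0.5478, 0.106, 0.1089]
orientation: [0.0, 2.221, -2.221]
contact_force: [-0.3, 0.8, -1.0]
gripper_width: 0.0661
[0.54774194 0.10594781 0.10885827]
(np.float32(35.568695), np.float64(0.549741936173576), np.float64(0.10544780533887943))
```

```bash
python3 -m handwheel '[[0,0.25,0,0,1],[0,0.25,0,0,1],[0,0.1,0,0,1],[0,0,0,0,1],[0,0,0,0,1],[0,0,0,0,1],[0,0,0,0,1]]'; python3 -m handwheel '[[0,0.07,0,0,1],[0,0.07,0,0,1],[0,0,0,0,1],[0,0,0,0,1],[0,0,0,0,1],[0,0,0,0,1]]'
```

```text
time: 46.3
eef_pos: [0.5477, 0.106, 0.1029]
orientation: [0.0, 2.221, -2.221]
contact_force: [0.0, 0.4, -0.9]
gripper_width: 0.0662
time: 46.9
eef_pos: [0.5477, 0.1059, 0.1014]
orientation: [-0.0, -2.221, 2.221]
contact_force: [-0.2, -0.0, -1.5]
gripper_width: 0.066
```

```bash
python3 -m handwheel '[[0,0.06,0,0,1],[0,0.05,0,0,1],[0,0,0,0,1],[0,0,0,0,1],[0,0,0,0,1],[0,0,0,0,1]]'
```

```text
time: 47.5
eef_pos: [0.5477, 0.106, 0.1007]
orientation: [0.001, 2.221, -2.222]
contact_force: [-1.9, -0.5, 4.8]
gripper_width: 0.066
```

Contact at 0.1007 (0.1008 predicted, boss fully in). Release, lift and inspect.

```bash
python3 -m handwheel '[[0,0,0,0,0.2],[0,0,0,0,0.1],[0,0,0,0,0],[0,0,0,0,0],[0,0,0,0,0],[0,-1,0,0,0],[0,-3,0,0,0],[0,-4,0,0,0],[0,-4,0,0,0],[0,-1,0,0,0],[0,0,0,0,0],[0,0,0,0,0]]'
python3 - <<'E'
from h import *
c=grab('wrist'); print(robot.get_state()['eef_pos'])
b=fit(c,.547,.1055,[(.111,.034,-1)],w=.006);print(b)
show(c,'pics/A.png',[(b[1],b[2],.111,.034),(b[1],b[2],.102,.034)],h=60,k=3)
w=cv2.imread('pics/raw_sc.png'); u,v=proj(c,[0,0,0])[0],0
s=grab('scene')
T=[(.547,.1055,.111,.034),(.575,.3333,.108,.023)]
show(s,'pics/B.png',T,h=60,k=5,ctr=(335,160))
a=cv2.imread('pics/A.png'); bb=cv2.imread('pics/B.png')
a2=cv2.resize(w[60:260,156:356],(240,240)); 
left=np.vstack([cv2.resize(a,(300,300)),cv2.resize(w[90:240,181:331],(300,300))])
cv2.imwrite('pics/fin.png',np.hstack([left[:600],cv2.resize(bb,(500,600))]) if False else np.hstack([left,bb[:, :500]]))
E
```

```text
time: 48.7
eef_pos: [0.547, 0.1057, 0.2295]
orientation: [0.001, -2.22, 2.221]
contact_force: [0.4, -0.3, -0.4]
gripper_width: 0.0878
[0.5466296  0.10557312 0.22878629]
(np.float32(60.0), np.float64(0.549), np.float64(0.1055))
```

View pics/fin.png

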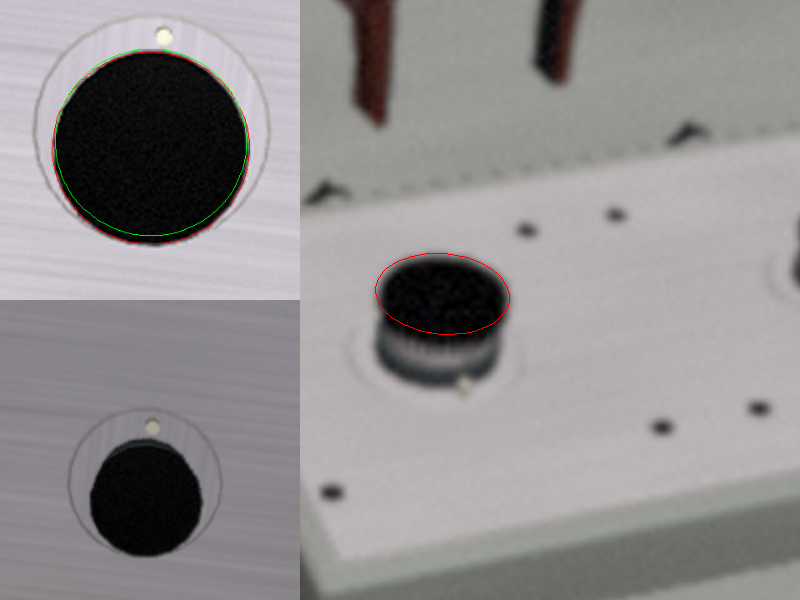

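Large burner: cap level on the crown, parallel to the predicted circle. One last view (16th) for the small burner, the board and bystanders.

Run:
```python
from h import *
s=grab('scene');t=grab('top')
z=cv2.resize(s['frame'][120:190,345:425],None,fx=5,fy=5,interpolation=cv2.INTER_CUBIC)
tt=t['frame'][60:270,60:440]
z=cv2.convertScaleAbs(z,alpha=1.4)[:, :400]
d=cv2.imread('pics/top0.png'); 
for n,(u0,v0,u1,v1) in dict(pan=(280,60,365,150),mould=(295,225,332,260),shaker=(340,230,370,255),green=(380,160,412,195)).items(): print(n,float(cv2.absdiff(d,t['frame'])[v0:v1,u0:u1].mean().round(2)))
o=np.zeros((600,800,3),np.uint8); o[:z.shape[0]//1,:400]=z[:350]; q=cv2.resize(s['frame'][150:350,60:300],(400,333)); o[:333,400:]=q
q=cv2.resize(tt,(452,250)); o[350:600,:452]=q
cv2.imwrite('pics/fin2.png',o)
```

```text
pan 5.37
mould 5.51
shaker 5.29
green 5.41
```

View pics/fin2.png

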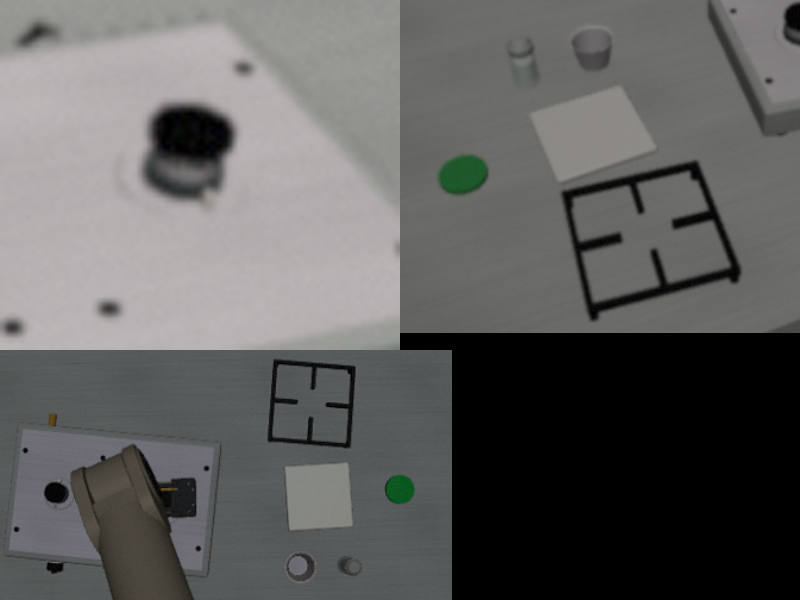

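Small burner is assembled and level, the board is empty, and the bystanders are unmoved (uniform noise-level image difference). Handing in.

```bash
python3 -c "
from station import robot
print(robot.job_done())"
```

```text
the job is handed in; nothing more can be done
None
```

Both burners are back together, the board is empty, and I handed the job in at about 49 s on the robot's clock. I unstacked the parts from the top: small crown, small cap, large crown, large cap. Each was lowered until light contact (about 4–6 N) at the predicted height before release.

**Last checks**
- **Crowns:** Each one fitted its burner to about 1 mm in the wrist camera.
- **Caps:** Both look level in the scene camera, with bosses in the bores.
- **Bystanders:** The pan support, mould, salt shaker and green disc show no change in the top picture.

**Disagreements**
- **Stack position:** The top and wrist cameras differed by about 5 mm. I used the wrist camera, and the grasps and contact heights bore that out.
- **Cap grip width:** Both caps read about 2 mm narrower than their size when gripped. They still lifted flat and did not slip.
- **Cap centring:** The last numeric fit put the large cap about 2 mm ahead of its crown in x. The small cap's fit differed by about 1 mm. Both are within the 4 mm play.

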